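# Flick the day wheel on to delivery day

## Robot

A 6-joint arm with a two-finger parallel gripper is mounted at the origin on the work surface. World frame = base frame: x ahead of the robot, y to its left, z up, the work surface at z = 0. Lengths are in m, angles in rad, forces in N, time in s.
With the tool pointing down it reaches from about 0.325 to 0.775 m from the base axis. Payload 5.5 kg.
Tool frame: the origin (TCP) lies between the finger pads; the fingertips stand 19 mm ahead of it and the grasp point (between the pads) is the TCP (arm.tip_reach is the distance from the TCP to the fingertips, in m); z points along the fingers, y is the line along which they close (so a half turn about z gives the same grasp; the last joint's range is limited). The gripper opens to 88 mm and grips with 3 to 60 N. Pads are 20 mm wide; open, the fingers measure 115 mm over their backs; the gripper's body (75 mm by 178 mm) begins 61 mm behind the grasp point.
Start: joints at [1.105, 0.091, 1.231, -0, 1.82, -0.057], TCP at [0.239, 0.551, 0.242] pointing down, gripper open.
Joint ranges: [-2.87, 2.87], [-0.86, 2.18], [0.17, 2.46], [-1.51, 4.65], [0.06, 2.69], [-2.65, 2.65]. Speed limits (rad/s): [2.57, 2.57, 3.01, 3.14, 3.14, 3.14].

## Interface

Orientations are given as a rotation vector (axis times angle).
In Python, from bench import arm, telemetry, grab_frame, camera_model, job_done gives the robot as it stands. Calls block until the motion is done:
- arm.reach(position, orientation): joint-space move of the TCP to a pose.
- arm.move_l(position, speed=0.15, rotation=None, guard=None): straight line of the TCP; rotation=None keeps the orientation; speed is the mean speed in m/s. With guard (N) it stops when the force on the tool has changed by that much, and returns True; else False.
- arm.movej(angles): joint-space move.
- arm.ungrasp() and arm.clamp(effort=None): open the fingers fully, or close them until they stop; effort is the grip in N (None keeps the last).
- arm.hold(seconds).
- arm.inverse_kinematics(position, orientation): joint angles nearest the present ones, or None.
- telemetry.sense(): the state.
- grab_frame(name): name is "scene" or "top" or "wrist"; returns the picture (480x640x3 uint8, red, green, blue); there is no depth.
- camera_model(name): a dict with "fx", "fy", "cx", "cy" (pixels), "R" (3x3) and "t" (3): a world point X has camera coordinates R X + t. Camera axes: x right, y down, z forward; pixel columns grow to the right and rows downward; lengths in m; the calibration is good to about 2 mm. The wrist camera is an equidistant fisheye: a pixel r from the principal point sees the ray r / f radians off the axis. A picture is of the moment at which its call begins: read the wrist's pose just before it. camera_model takes no time and is no camera call; for the wrist camera it gives the pose at the moment of the call.
A pose or a line that the arm cannot do raises arm.Unreachable and nothing moves.
- job_done(): hands the job in; it is judged then, once.
The state is a dict: "time": time; "joint_positions": joint angles; "joint_vel": joint speeds; "joint_torque": joint torques, N m; "eef_pos": TCP position; "tool_rot": TCP orientation; "force": force on the tool from outside, world axes, zero at the start; "ft_torque": the same for the moment, N m; "opening": finger opening in m; "grip_force": force on a finger pad.
Only numpy, scipy, OpenCV 4.12 (cv2) and the standard library are available. Lean on these libraries where they do the work, as an engineer would, in place of code of your own. Each camera call takes 0.05 s, during which the arm holds its last target. There are 200 camera calls.

## Task

Set the seven-armed day wheel to delivery day: flick its arms round clockwise (seen from above) with a fingertip until the one arm that ends in a round disc clicks in exactly at the white pointer on its base. Stop when it rests one click short and take the finger off it, then give it that last click with a flick of its own, so that it never runs past the pointer. Only push the arms, gently; do not turn the smaller five-armed wheel, and leave everything else on the counter where it stands.

Things in the scene. Friction and masses are not known exactly. Their poses are not given: they have to be found in the camera images.
- day_base: Black base of the day wheel, fixed to the counter: plate 12 mm high, 150 mm wide in y, x from -74 to +104 mm. Origin on the wheel's axis at counter height, z up, +x from the axis to the pointer (base turned up to 0.45 rad either way). Under the hub a round pedestal of radius 27 mm rises to the hub.
- day_base_pointer (a point): Nose of the white pointer, a post 46 mm tall and 12 mm wide on the far side of the base; the nose is 78 mm from the wheel's axis along the base's +x, 45 mm above the counter.
- day_wheel (a joint): Angle of the day wheel in rad about its upright axis: 0 with the disc arm exactly at the pointer, growing clockwise seen from above. It rests only in clicks, 2*pi/7 = 0.898 rad apart, and starts 2, 3 or 4 clicks short (about -1.80, -2.69 or -3.59). Past half a click a spring carries it on into the next, before that it springs back; it is damped and does not coast.
- day_hub (a point): Centre of the day wheel's hub, 45 mm above the counter. White plastic: hub of radius 28 mm, seven straight arms 10 mm wide out to 64 mm from the axis, all 38 to 52 mm above the counter, free air below down to the 12 mm plate. At rest some arm is always at the pointer, so opposite the pointer is a gap between two arms. Pushing an arm near its end takes about 2 to 5 N.
- day_disc (a point): Centre of the round disc (32 mm across, 14 mm thick, as high as the arms) at the end of the one special arm of the day wheel, 60 mm from the axis, 45 mm above the counter. It turns with the wheel.
- shelf_base: Black base of the smaller, five-armed wheel, which is to be left alone: plate 12 mm high, 110 mm wide, with a pointer on its +x side. Origin on that wheel's axis at counter height. It stands to one side of the day wheel, left or right.
- shelf_tip (a point): A point 44 mm out, near the end of one arm of the five-armed wheel (arms reach 46 mm, 38 to 52 mm above the counter). It turns with that wheel, which moves at a light touch and stays where it is left.
- tape_roll: Loose cardboard tape roll lying flat, 72 mm across, 24 mm high, near the two wheels; origin at the centre of its underside. Leave alone.
- spice_jar: Loose jar 48 mm across, 75 mm high; origin at the centre of its underside. Leave alone.
- tin: Loose tin 72 mm across, 70 mm high; origin at the centre of its underside. Leave alone.
- steel_cup: Loose steel cup 74 mm across, 75 mm high; origin at the centre of its underside. Leave alone.
- bag_carton: Loose small cardboard carton 90 x 60 x 50 mm; origin at the centre of its underside. Leave alone.
- dusting_brush: Loose hand brush lying on the counter; origin under its middle. Leave alone.
- scraper: Loose spatula lying on the counter at the far side; origin under its middle. Leave alone.

How it is judged:
On the way:
1. the wheel rests one click short of the pointer with no finger on it (value of joint day_wheel between -1.0476 and -0.747598 rad and contact force between the fingers and day_base below 0.2 N), for 0.1 s.
At the end, for the whole second after the job is handed in: The day wheel rests in the click that has its disc arm at the pointer (joint within 0.12 rad of 0, still); the five-armed wheel's arm tip is within 10 mm and every loose thing within 20 mm of where it was (value of joint day_wheel between -0.12 and 0.12 rad and velocity of joint day_wheel between -0.1 and 0.1 rad/s and distance of shelf_tip from where it was at the start of the episode below 0.01 m and distance of each of tape_roll, spice_jar, tin, steel_cup, bag_carton, dusting_brush, scraper from where it was at the start of the episode below 0.02 m); the robot touches nothing.
It fails at once if the day wheel runs more than half a click past the pointer (value of joint day_wheel above 0.498799 rad).
It fails at once if the day wheel or its base is pushed or gripped with more than 25 N (contact force between any of the fingers, the arm and day_base above 25 N).
It fails at once if the day wheel is turned backwards, beyond where any start has it (value of joint day_wheel below -4.12895 rad).
It fails at once if the five-armed wheel is turned (distance of shelf_tip from where it was at the start of the episode above 0.01 m).
It fails at once if something else on the counter is lifted, carried or shifted more than 20 mm (distance of any of tape_roll, spice_jar, tin, steel_cup, bag_carton, dusting_brush, scraper from where it was at the start of the episode above 0.02 m).
It also fails if it takes over 58 s, if anything falls off the work surface, if the arm or the gripper's body presses on something with over 40 N, if the wrist force passes 120 N, or if a joint passes its speed limit or range.

## Working session

There is one attempt and no reset: what is moved stays moved. The work goes in short steps, each a Python script; the robot and the scene stay as the last script left them, time stands still between calls to the robot, and variables do not carry over. Pictures are saved under pics/ and viewed, at most 10 in all, crops included, and the job is handed in when it is done.

```bash
mkdir -p pics; ls; python3 - <<'E'
from bench import *
import cv2
for n in ["top","scene"]:
    cv2.imwrite(f"pics/{n}0.png",grab_frame(n)[:,:,::-1])
    m=camera_model(n); print(n,{k:(v.tolist() if hasattr(v,'tolist') else v) for k,v in m.items()})
s=telemetry.sense();print(s['time'],s['eef_pos'],s['tool_rot'],s['opening'])
E
```

```text
pics
top {'fx': 454.920889382586, 'fy': 454.920889382586, 'cx': 316.3726770463974, 'cy': 248.52229867460986, 'R': [[0.016648708101364165, -0.9996701990718541, -0.019552841384185612], [-0.989072332602478, -0.013600858564500252, -0.14680237575258148], [0.14648802476260384, 0.02178324433935423, -0.9889725723533503]], 't': [-0.010234441239079831, 0.6626855263944837, 0.9169216578485113]}
scene {'fx': 525.7011178292178, 'fy': 525.7011178292178, 'cx': 316.1682135090174, 'cy': 239.70282171275463, 'R': [[0.33930333829334713, 0.940429298134502, 0.02158656603628629], [0.5888616538445687, -0.19445183092899576, -0.784493746361181], [-0.7335633559921254, 0.2788928479875556, -0.6197609071948315]], 't': [-0.21773551570310717, -0.34186877661383647, 1.6919670248232304]}
0.1 [0.23840932 0.55037284 0.24063049] [-6.37569406e-01 -3.07575927e+00  2.56493797e-03] 0.0876858280094818
```

View pics/top0.png

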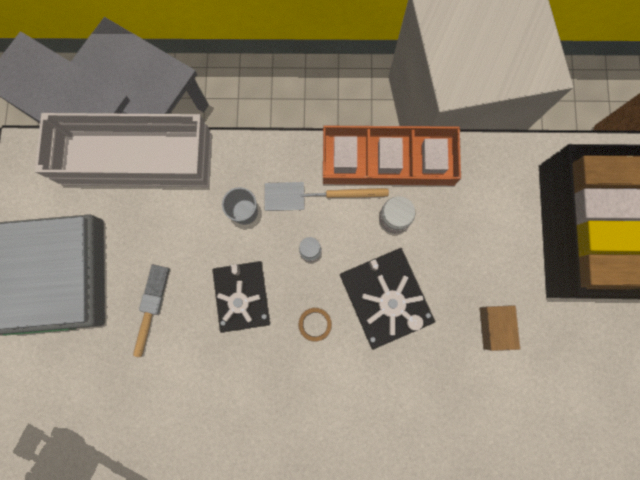

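The top view shows the day wheel around (392,303), with its disc at (416,322) and its pointer at about (375,265). The five-armed wheel is on the left at (238,302). I'll enlarge the day wheel.

```bash
python3 - <<'E'
import cv2
a=cv2.imread("pics/top0.png")[240:355,325:450]
cv2.imwrite("pics/c0.png",cv2.resize(a,None,fx=5,fy=5,interpolation=cv2.INTER_CUBIC))
E
```

```text
(no output)
```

View pics/c0.png

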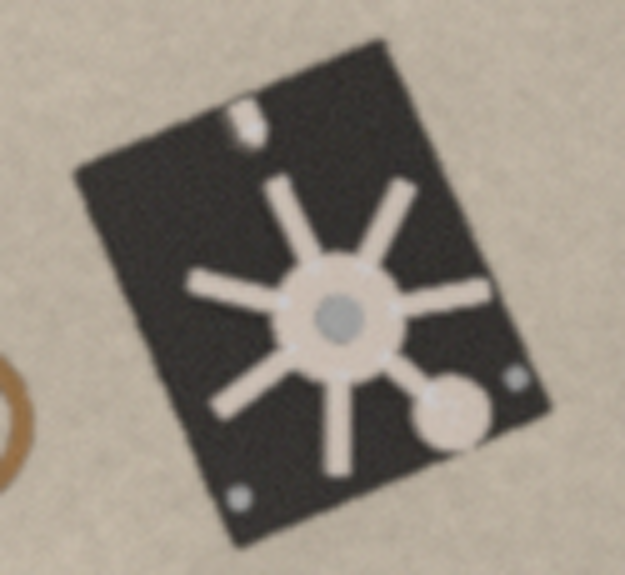

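The disc arm is three places clockwise of the pointer, so it needs four clicks. In the crop the hub is at (338,318), the disc at (452,413) and the arm tips around it. I'll turn these into positions and check the radii against 64 and 60 mm.

```bash
cat > h.py <<'E'
from bench import *
import numpy as np, cv2
from scipy.spatial.transform import Rotation as Ro
from scipy.optimize import least_squares
C=2*np.pi/7
def px2w(name,uv,z):
    m=camera_model(name); R=np.array(m['R']);t=np.array(m['t'])
    d=R.T@np.array([(uv[0]-m['cx'])/m['fx'],(uv[1]-m['cy'])/m['fy'],1]); o=-R.T@t
    return (o+d*(z-o[2])/d[2])[:2]
crop=lambda u,v:(325+(u+.5)/5-.5,240+(v+.5)/5-.5)
E
python3 - <<'E'
from h import *
tips={0:(275,177),1:(405,182),2:(491,289),4:(339,476),5:(216,412),6:(189,279)}
T={k:px2w("top",crop(*p),.051) for k,p in tips.items()}
f=lambda q:np.concatenate([T[k]-q[:2]-q[3]*np.array([np.cos(q[2]-k*C),np.sin(q[2]-k*C)]) for k in T])
hub=px2w("top",crop(338,318),.052); d=px2w("top",crop(452,413),.052)
r=least_squares(f,[*hub,.4,.064]); print("fit",r.x,"res mm",np.round(r.fun*1e3,1),"hubpix",hub)
v=d-r.x[:2];print("disc r",np.hypot(*v),"idx",(r.x[2]-np.arctan2(v[1],v[0]))/C)
p=px2w("top",crop(257,140),.046)-r.x[:2];print("nose r",np.hypot(*p),np.arctan2(p[1],p[0]))
for n in ("tape",(315,324),.024),("shelf",(238,302),.05),("tin",(398,214),.07),("jar",(310,249),.075): print(n[0],px2w("top",n[1],n[2]))
m=camera_model("scene");X=np.array([*r.x[:2],.052]);c=np.array(m['R'])@X+m['t'];u,w=m['fx']*c[0]/c[2]+m['cx'],m['fy']*c[1]/c[2]+m['cy'];print("scene hub",u,w)
a=cv2.imread("pics/scene0.png"); u,w=int(u),int(w); cv2.imwrite("pics/c1.png",cv2.resize(a[max(w-75,0):w+75,u-100:u+100],None,fx=4,fy=4,interpolation=cv2.INTER_CUBIC))
E
```

```text
fit [ 0.54976116 -0.15992213  0.43332686  0.06410234] res mm [ 0.3 -0.6 -0.2  0.8 -0.1 -0.2 -0.2 -0.4  0.   0.3  0.1 -0. ] hubpix [ 0.54993654 -0.15926035]
disc r 0.059453357096623034 idx 3.003053705439765
nose r 0.08155731237265978 0.4205312959546646
tape [0.50421501 0.00060903]
shelf [0.54731137 0.16181903]
tin [ 0.73497285 -0.17017951]
jar [0.65770734 0.0124121 ]
scene hub 237.87931564860526 227.62930851627587
```

View pics/c1.png

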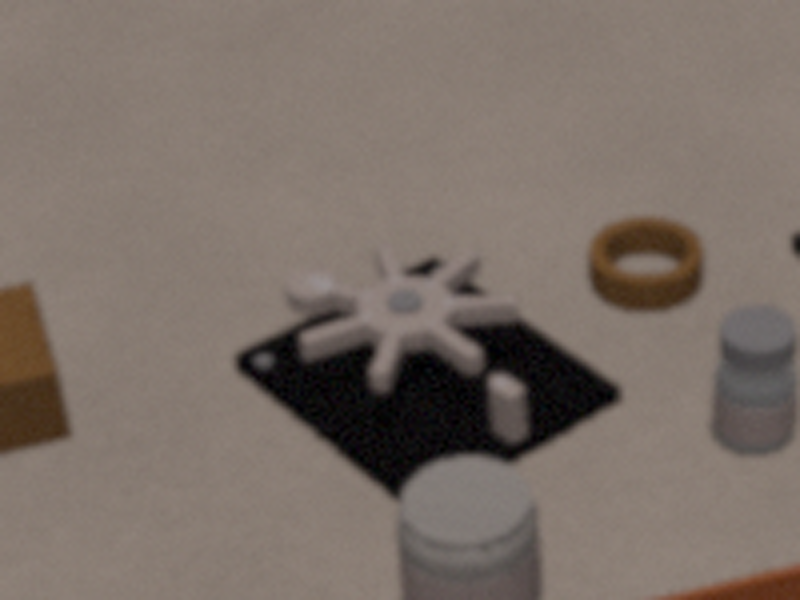

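The scene view agrees: the hub appears at crop (404,300) against a predicted (403,302). First flick uses gap 4.5→5.5, which has plain arms only.

```bash
cat >> h.py <<'E'
hub=np.array([.5498,-.1597]); thp=.432; ZU,ZD=.14,.049
def pose(i,r,z):
    a=thp-i*C; return np.array([*(hub+r*np.array([np.cos(a),np.sin(a)])),z]),a
def rv(phi):
    y=np.array([np.cos(phi),np.sin(phi),0]);z=np.array([0,0,-1.]);return Ro.from_matrix(np.c_[np.cross(y,z),y,z]).as_rotvec()
def st(s): q=telemetry.sense();print(s,round(q['time'],2),np.round(q['eef_pos'],4),np.round(q['force'],2),round(q['opening'],4))
def snap(fn):
    cv2.imwrite(fn,cv2.resize(grab_frame("top")[240:355,325:450,::-1],None,fx=4,fy=4,interpolation=cv2.INTER_CUBIC))
def flick(i,r=.062):
    q0=np.array(telemetry.sense()['joint_positions']); best=None
    for flip in (0,np.pi):
        js=[arm.inverse_kinematics(*(lambda p:(p[0],rv(p[1]+flip)))(pose(k,r,ZD))) for k in (i,i+.5,i+1)]
        if any(j is None for j in js): continue
        c=np.abs(np.array(js)-q0).max()
        if best is None or c<best[0]: best=(c,flip)
    flip=best[1]; print("flip",best)
    p,a=pose(i,r,ZU); arm.reach(p,rv(a+flip))
    p[2]=ZD
    if arm.move_l(p,speed=.06,guard=4): st("BLOCKED"); p[2]=ZU; arm.move_l(p,speed=.06); return False
    st("down")
    p2,a2=pose(i+1,r,ZD); hit=arm.move_l(p2,speed=.04,rotation=rv(a2+flip),guard=15); st("swept hit=%s"%hit)
    arm.hold(.4); st("rest"); p=np.array(telemetry.sense()['eef_pos']); p[2]=ZU; arm.move_l(p,speed=.1); arm.hold(.3); st("up")
    return not hit
def park(): arm.reach([.40,-.02,.25],rv(np.pi/2))
E
python3 - <<'E'
from h import *
arm.clamp(5); st("closed")
print(flick(4.5)); park(); st("park"); snap("pics/f1.png")
E
```

```text
closed 1.44 [0.2385 0.5506 0.2416] [ 0.51 -0.61 -0.48] 0.0002
flip (np.float64(1.43240456479916), 3.141592653589793)
down 5.71 [ 0.4947 -0.1319  0.0495] [0.19 0.05 0.93] 0.0004
swept hit=False 7.2 [ 0.537  -0.0991  0.049 ] [ 0.39 -0.32  0.46] 0.0003
rest 7.6 [ 0.537  -0.0991  0.049 ] [-0.61 -0.06 -0.12] 0.0003
up 8.96 [ 0.5368 -0.099   0.1395] [-0.3   0.23 -0.22] 0.0006
True
park 11.36 [ 0.4    -0.02    0.2499] [-0.39  0.48  0.1 ] 0.0005
```

View pics/f1.png

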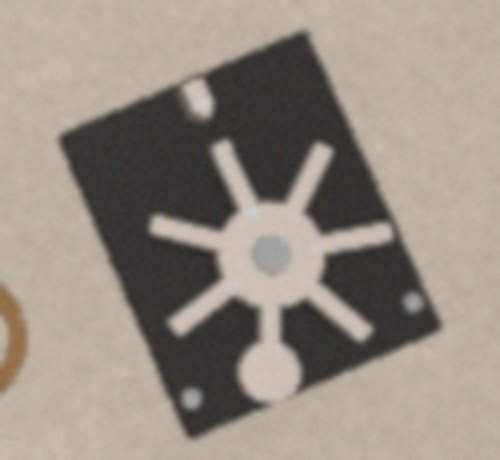

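The wheel moved exactly one click, and the disc is now straight below the hub at crop (270,372), index 4. The next two flicks use gap 2.5→3.5, away from the disc.

```bash
python3 - <<'E'
from h import *
if flick(2.5) and flick(2.5):
    park(); st("park"); snap("pics/f3.png")
E
```

```text
flip (np.float64(0.8490290898887083), 3.141592653589793)
down 14.11 [ 0.5353 -0.22    0.0495] [-0.05  0.29  0.24] 0.0007
swept hit=False 15.6 [ 0.4936 -0.1857  0.049 ] [ 0.18 -0.74 -0.02] 0.0008
rest 16.0 [ 0.4935 -0.1857  0.049 ] [ 0.12 -0.29 -0.95] 0.0005
up 17.36 [ 0.4933 -0.1856  0.1395] [ 0.51 -0.58 -0.58] 0.0001
flip (np.float64(0.9220229242976805), 3.141592653589793)
down 19.91 [ 0.5353 -0.22    0.0495] [ 0.11  0.1  -0.5 ] 0.0008
swept hit=False 21.4 [ 0.4936 -0.1857  0.0491] [-0.56  0.11 -0.  ] 0.0006
rest 21.8 [ 0.4935 -0.1857  0.049 ] [0.24 0.49 0.46] 0.0005
up 23.16 [ 0.4934 -0.1856  0.1395] [ 1.19 -0.16  0.7 ] 0.0007
park 24.04 [ 0.4002 -0.0203  0.2495] [ 0.7  -0.14 -0.05] 0.0004
```

View pics/f3.png

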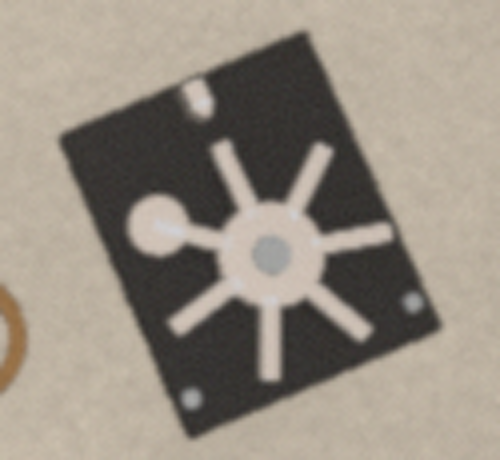

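The disc is at crop (158,224), one click short of the pointer, and the finger is off the wheel. Now the last flick.

```bash
python3 - <<'E'
from h import *
print(flick(2.5)); park(); arm.hold(.3); st("park")
cv2.imwrite("pics/f4.png",grab_frame("top")[:,:,::-1])
E
```

```text
flip (np.float64(0.8480034221209736), 3.141592653589793)
down 26.79 [ 0.5353 -0.22    0.0495] [ 0.33 -0.44  0.32] 0.001
swept hit=False 28.28 [ 0.4936 -0.1857  0.049 ] [ 0.52 -0.39  0.48] 0.0004
rest 28.68 [ 0.4935 -0.1857  0.049 ] [ 0.07  0.31 -0.29] 0.0004
up 30.04 [ 0.4933 -0.1856  0.1395] [-0.07  0.41  0.46] 0.0006
True
park 31.23 [ 0.4001 -0.0205  0.2492] [ 0.35 -0.4   0.44] 0.0001
```

View pics/f4.png

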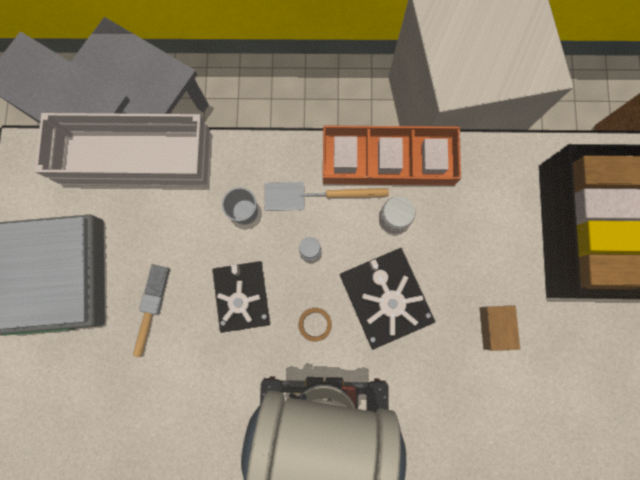

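The disc now sits at the pointer at (380,278). The five-armed wheel and all the loose things are where they were, and the arm is clear.

```bash
python3 -c "
from bench import *
print(job_done())"
```

```text
the job is handed in; nothing more can be done
None
```

The job is handed in: the day wheel's disc arm rests at the white pointer after four separate one-click flicks, with the finger lifted off before the last one, and in the final picture nothing else on the counter had moved.

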